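# Open the instrument carrier's gate and hold it wide

### The job

On the instrument carrier, squeeze the blue catch fully against its grey post with the gripper, then the yellow one in the same way, each until it stays back. Then swing the gate out by its green grip post, past the spring dome that stops it half-way, to about a right angle, and finish while still holding it there by the post, steady, so that the tray can be taken out. Leave the tray, bottle, bowl and cup alone.

Things in the scene. Friction and masses are not known exactly. Their poses are not given: they have to be found in the camera images.
- carrier: Fixed blue-sided instrument carrier (250 deep, 210 wide, 140 high). Origin: on the table under the middle of its front line, in the plane of the closed gate; x points into the carrier (away from the robot), y to its left seen from the robot, z up. A 20 mm high sill reaches 100 mm in front of the gate; a beam 10 to 75 mm behind the gate, top at 140 mm, carries the two catches.
- gate_hinge (a point): Point on the gate's upright hinge axis, 85 mm to the left (+y of the carrier) of the carrier's origin, 175 mm above the table.
- gate (a joint): Gate angle in rad: 0 shut, stop at 1.75. A steel-framed clear panel 12 mm thick, 30 to 140 mm above the table, running 172 mm from the hinge to the carrier's right (-y); swings out over the sill towards the robot, clockwise from above. Both catches lock it (3 mm play). A spring pulls it shut, at the grip post about 1 N when shut, 3 N when wide; let go, it falls back to about 0.75, against the dome.
- grip_post: Green upright round grip post, 16 mm diameter, 66 mm high, standing on the gate's top edge near its free end, 155 mm from the hinge axis. Origin: centre of its foot, 140 mm above the table (top at 206 mm); x is the gate's normal (towards the inside), y along the gate to the hinge; it turns with the gate.
- dome_top (a point): Top of the brass spring dome (24 mm across, 15 mm above the sill) on the sill, the gate's detent: the gate's lower edge meets it at about 0.45 rad and is past it by 0.75 rad; it takes up to about 13 N at the grip post to press the gate over it.
- grip_mid (a point): Point on the grip post's axis at half height, 175 mm above the table: the place to grip.
- blue_tail (a joint): Blue catch lever angle in rad: 0 locked, 0.35 fully squeezed (its stop). The lever carries a hooked nose over the gate's edge, which clears the gate from about 0.27. It is stiff (about 2.5 N at the bar) and stays where it is left. The two catches are alike but for colour and stand 40 and 100 mm from the hinge; which is where varies.
- blue_bar (a point): Centre of the blue level cross-bar on top of the lever: 14 mm diameter, 28 mm long across (along the carrier's y). Locked: 9 mm behind the gate's plane (+x of the carrier), 200 mm above the table; squeezing brings it 19 mm further back (+x), to 203 mm above the table, up against the grey post.
- blue_post: Fixed grey post behind the blue bar: 12 mm thick (carrier's x), 24 mm wide (y), 72 mm high, top 215 mm above the table. Origin: centre of its foot, 143 mm above the table, 44 mm behind the gate's plane; axes as the carrier's.
- blue_squeeze (a point): Fixed point to centre the gripper on for the blue catch, 203 mm above the table: midway between the post's back face and the front face of the fully squeezed bar (29 mm apart along the carrier's x, the closing direction). Locked, the bar's front face lies 33 mm in front of it. The post does not give, so centre the fingers here, not on the locked catch. Free air before and behind.
- yellow_tail (a joint): Yellow catch lever angle in rad: 0 locked, 0.35 fully squeezed (its stop). The lever carries a hooked nose over the gate's edge, which clears the gate from about 0.27. It is stiff (about 2.5 N at the bar) and stays where it is left. The two catches are alike but for colour and stand 40 and 100 mm from the hinge; which is where varies.
- yellow_bar (a point): Centre of the yellow level cross-bar on top of the lever: 14 mm diameter, 28 mm long across (along the carrier's y). Locked: 9 mm behind the gate's plane (+x of the carrier), 200 mm above the table; squeezing brings it 19 mm further back (+x), to 203 mm above the table, up against the grey post.
- yellow_post: Fixed grey post behind the yellow bar: 12 mm thick (carrier's x), 24 mm wide (y), 72 mm high, top 215 mm above the table. Origin: centre of its foot, 143 mm above the table, 44 mm behind the gate's plane; axes as the carrier's.
- yellow_squeeze (a point): Fixed point to centre the gripper on for the yellow catch, 203 mm above the table: midway between the post's back face and the front face of the fully squeezed bar (29 mm apart along the carrier's x, the closing direction). Locked, the bar's front face lies 33 mm in front of it. The post does not give, so centre the fingers here, not on the locked catch. Free air before and behind.
- tray_mid (a point): Loose steel instrument tray (150 x 130 x 28 mm) inside the carrier; its centre. Bystander.
- sanitiser_mid (a point): Loose white bottle with blue cap, 60 mm diameter, 150 mm high, on the table to the left; its centre. Bystander.
- bowl_mid (a point): Loose steel bowl, 110 mm across, 50 mm high, on the table to the right; its centre. Bystander.
- cup_mid (a point): Loose clear cup, 70 mm across, 85 mm high, on the table to the left; its centre. Bystander.

How it is judged (in metres and radians):
On the way, in this order (a step that is already met when the one before it is completed fails the run):
1. the blue catch is squeezed home between bar and post while the yellow one is still locked (value of joint blue_tail above 0.3 rad and value of joint yellow_tail below 0.12 rad and contact force between the fingers and blue_post above 1 N), for 0.1 s.
2. the yellow catch is squeezed home between bar and post, gate still shut (value of joint yellow_tail above 0.3 rad and value of joint gate below 0.15 rad and contact force between the fingers and yellow_post above 1 N), for 0.1 s.
3. the gate is swung past its detent by the grip post (value of joint gate above 0.8 rad and contact force between the fingers and grip_post above 0.5 N), for 0.05 s.
At the end, for the whole second after the job is handed in: The gate stands at 1.25 rad or more (a right angle is 1.57, its stop 1.75) and still (under 0.1 rad/s), held by the fingers on its grip post (over 0.8 N), both catches still back (over 0.27 rad), bystanders within 30 mm of where they were (value of joint gate above 1.25 rad and velocity of joint gate between -0.1 and 0.1 rad/s and contact force between the fingers and grip_post above 0.8 N and value of joint each of blue_tail, yellow_tail above 0.27 rad and not (distance of tray_mid from where it was at the start of the episode above 0.03 m) and not (distance of sanitiser_mid from where it was at the start of the episode above 0.03 m) and not (distance of bowl_mid from where it was at the start of the episode above 0.03 m) and not (distance of cup_mid from where it was at the start of the episode above 0.03 m)); the arm keeps its last pose, push and grip.
It fails at once if the yellow catch is worked before the blue one (value of joint yellow_tail above 0.15 rad and value of joint blue_tail below 0.25 rad).
It fails at once if a bystander is disturbed (distance of any of tray_mid, sanitiser_mid, bowl_mid, cup_mid from where it was at the start of the episode above 0.03 m).
It also fails if it takes over 53 s, if anything falls off the work surface, if the arm or the gripper's body presses on something with over 40 N, if the wrist force passes 120 N, or if a joint passes its speed limit or range.

### The arm

A 7-joint arm with a two-finger parallel gripper is mounted at the origin on the work surface. World frame = base frame: x ahead of the robot, y to its left, z up, the work surface at z = 0. Lengths are in mm, angles in rad, forces in N, time in s.
With the tool pointing down it reaches from about 400 to 875 mm from the base axis. Payload 4.4 kg.
Tool frame: the origin (TCP) lies midway between the tips of the shut fingers; the grasp point (between the pads) lies 19 mm behind it; x points along the fingers, y is the direction in which the jaws open and shut, and the axes are right-handed (so a half turn about x gives the same grasp; the last joint's range is limited). The gripper opens to 85 mm and grips with 20 to 120 N. Pads are 22 mm wide; open, the fingers measure 114 mm over their backs; the gripper's body (76 mm by 85 mm) begins 54 mm behind the grasp point. The pads swing forward as they close: fully open they stand 13 mm farther back than shut.
Start: joints at [-1.267, 0.628, 0.038, 1.517, -0.027, 0.996, -0.02], TCP at [234.906, 606.083, 231.313] pointing down, gripper open.
Joint ranges: [-3.06, 3.06], [-0.37, 2.12], [-1.25, 1.32], [0.18, 2.47], [-1.1, 4.24], [0.23, 1.98], [-2.94, 2.94]. Speed limits (rad/s): [2.57, 2.57, 3.14, 3.14, 3.14, 3.14, 3.14].

### API

Orientations are given as [roll, pitch, yaw] about the fixed x, y, z axes, in that order (R = Rz(yaw) Ry(pitch) Rx(roll)).
In Python, from cell import ctrl gives the robot as it stands.
- The arm moves only by the tool arm_command, never from a script. Its argument "series" is a list of rows, each a list of 7 numbers: the opening, from 0 (shut) to 1 (fully open), then the shift along the world's x, y, z in cm, then the turn, a rotation vector about the world's x, y, z in degrees. In form: [[claw, x, y, z, rx, ry, rz], ...]. A call has 1 to 20 rows; each row shifts and turns the commanded pose from where the row before left it; what a row does not reach is not made up. A row lasts 1/12 s, in which the tool goes at most 41.7 mm and 7.16 degrees, less where a joint would pass 70% of its speed; a pose out of reach is approached as far as the arm can. A call with a gripper value outside its range is refused whole. The fingers move at their own pace and stop on an object; the grip force is fixed at half the most. Time passes only in rows, so rows that do not move let the fingers close. It gives the time, the measured TCP pose, the force and the opening at its end, in the units of the state.
- ctrl.read_state(): the state, without advancing time (a new reading comes with each control period).
- ctrl.get_image(name): name is "scene" or "top" or "wrist"; returns the picture (420x560x3 uint8, blue, green, red); there is no depth.
- ctrl.calibration(name): a dict with "fovy" (degrees; the focal length in pixels is half the picture's height over the tangent of half this angle, whatever the lens; pixels are square), "cx", "cy" (the principal point, pixels), "cam_to_world" (4x4, takes a point from camera to world coordinates); the wrist camera has in their place "T_tool_cam" (4x4, takes a point from camera to tool coordinates, whose origin is the TCP and whose axes are the tool frame's). Camera axes: x right, y up, looking along -z (the intrinsics and any distortion apply to the point x, -y, -z); pixel columns grow to the right and rows downward; lengths in mm; the calibration is good to about 2 mm. A picture is of the moment at which its call begins: read the wrist's pose just before it. calibration takes no time and is no camera call.
- ctrl.finish_job(): hands the job in, once; it reports no verdict.
Trained networks look in the newest picture that a camera, given by its name, has taken for a name from the list of things; names that differ only in an ending like _2 or _b are one class to them, and where a whole thing is asked for, a point or a joint stands for the part that bears it (a point fixed in the world has none). Each returns a list of dicts, best first, with "conf" (0 to 1); they miss things now and then, are a little off and sometimes report something else, mostly with a low value. They report only what shows in the picture. A call takes as long as a camera call.
- ctrl.spot_in(label, camera): "centre" ([x, y, z] in mm, in world coordinates, good to about 4 mm: the middle of the surface that is visible of it).
The state is a dict: "clock": time; "qpos": joint angles; "qd": joint speeds; "tau": joint torques, N m; "eef_pos": TCP position; "tool_rot": TCP orientation; "force": force on the tool from outside, world axes, zero at the start; "torque": the same for the moment, N m; "width": finger opening in mm.
Only numpy, scipy, OpenCV 4.12 (cv2) and the standard library are available. Lean on these libraries where they do the work, as an engineer would, in place of code of your own. Each camera call takes 0.05 s, during which the arm holds its last target.

## Working session

There is one attempt and no reset: what is moved stays moved. The work goes in short steps, Python scripts to look and compute and a tool call to move; the robot and the scene stay as the last step left them, time stands still between calls to the robot, and variables do not carry over. Pictures are saved under pics/ and viewed, and the job is handed in when it is done.

Besides the shell and the picture viewer there is one more tool, called after "Call:" by a JSON object that holds its "api" and its "payload". arm_command: Moves the arm, as the interface text tells. Its arguments: {"type":"object","properties":{"series":{"type":"array"}},"required":["series"]}

```bash
mkdir -p pics; ls; python3 - <<'E'
from cell import ctrl
import cv2,json
s=ctrl.read_state(); print(s)
for c in ("scene","top","wrist"):
    im=ctrl.get_image(c); cv2.imwrite(f"pics/{c}0.png",im)
    k=ctrl.calibration(c); print(c,k)
for c in ("scene","top"):
    for n in ("carrier","grip_post","blue_bar","yellow_bar","blue_post","yellow_post","dome_top","sanitiser_mid","bowl_mid","cup_mid"):
        print(c,n,[(d['conf'],d['centre']) for d in ctrl.spot_in(n,c)][:2])
E
```

```text
pics
{'clock': 0.0, 'qpos': array([-1.26681119,  0.62936022,  0.03843508,  1.51835687, -0.02694242,
        0.99630866, -0.01996976]), 'qd': array([ 0.00050588,  0.00011384, -0.00092565,  0.00050718,  0.00082644,
        0.00093589, -0.00112623]), 'tau': array([ 5.89971605e-04, -5.63409805e+01,  1.22685079e+00, -1.93442631e+01,
        1.11473768e-02,  1.06228862e-02, -3.82620826e-06]), 'eef_pos': array([234.67921535, 605.48727071, 230.38341764]), 'tool_rot': array([-1.53420666,  1.56888084, -1.90392441]), 'force': array([ 0.50879817,  0.38324614, -0.38383871]), 'torque': array([ 0.01305519, -0.02837018, -0.02407314]), 'width': 85.24666266932736}
scene {'fovy': 51.45811846912605, 'cx': 275.73773788820444, 'cy': 212.2089274595419, 'cam_to_world': array([[-8.41140486e-01, -3.85658706e-01,  3.79143833e-01,
         9.84083562e+02],
       [ 5.40744187e-01, -5.88262052e-01,  6.01284860e-01,
         5.99931059e+02],
       [-8.85481187e-03,  7.10784862e-01,  7.03353731e-01,
         8.14045409e+02],
       [ 0.00000000e+00,  0.00000000e+00,  0.00000000e+00,
         1.00000000e+00]])}
to
[... 1282 characters left out ...]
 29.2]), (0.57, [676.1, 344.3, 97.3])]
scene bowl_mid [(0.8, [416.9, -332.1, 27.8]), (0.66, [667.0, 116.9, 169.5])]
scene cup_mid [(0.78, [472.4, 302.9, 57.0])]
top carrier [(0.88, [704.5, 65.7, 65.1]), (0.15, [674.1, 52.7, 182.2])]
top grip_post [(0.53, [703.2, 62.9, 67.5]), (0.5, [638.1, -0.3, 191.2])]
top blue_bar [(0.43, [655.5, 117.1, 166.4])]
top yellow_bar [(0.43, [657.0, 53.9, 170.6])]
top blue_post [(0.61, [687.4, 110.3, 203.6])]
top yellow_post [(0.68, [653.1, 325.5, 99.5])]
top dome_top []
top sanitiser_mid [(0.78, [658.3, 325.3, 99.5]), (0.38, [702.5, 60.4, 70.3])]
top bowl_mid [(0.84, [420.3, -320.7, 21.6]), (0.28, [639.3, 0.2, 185.8])]
top cup_mid [(0.86, [474.6, 312.3, 42.1])]
```

View pics/scene0.png

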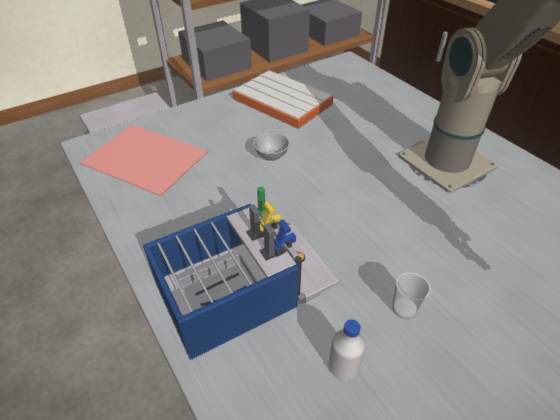

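View pics/top0.png

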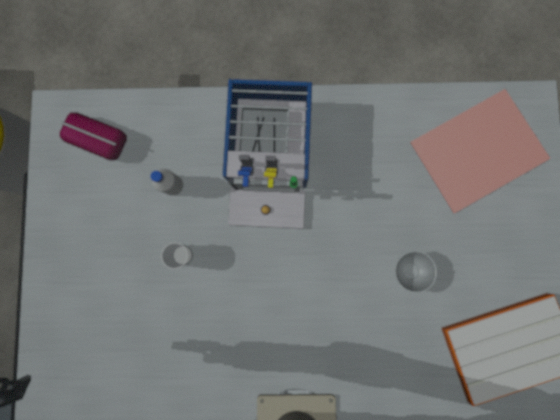

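View pics/wrist0.png

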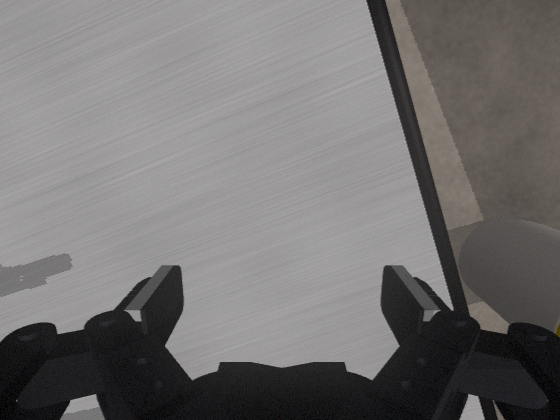

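Scene shows the carrier around (230,270): the blue catch (285,235) is left, near the hinge, the yellow (268,217) to its right and the green post (261,198) at the free end. The top view agrees, with blue (246,175), yellow (271,177) and green (294,183). I'll zoom in on both.

```bash
python3 - <<'E'
import cv2
a=cv2.imread('pics/top0.png')[70:240,210:330]; cv2.imwrite('pics/top0z.png',cv2.resize(a,None,fx=3.5,fy=3.5,interpolation=cv2.INTER_CUBIC))
a=cv2.imread('pics/scene0.png')[170:350,140:350]; cv2.imwrite('pics/scene0z.png',cv2.resize(a,None,fx=3.3,fy=3.3,interpolation=cv2.INTER_CUBIC))
E
```

```text
(no output)
```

View pics/top0z.png

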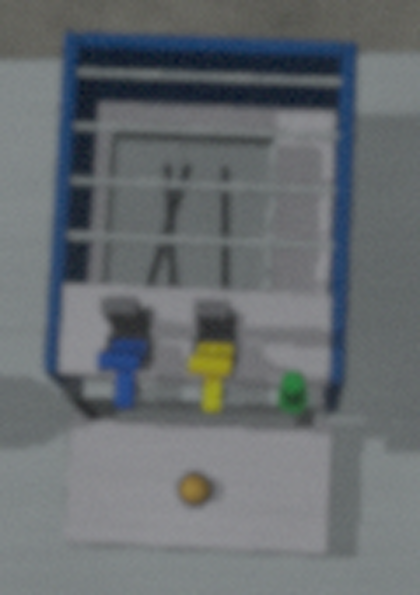

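View pics/scene0z.png

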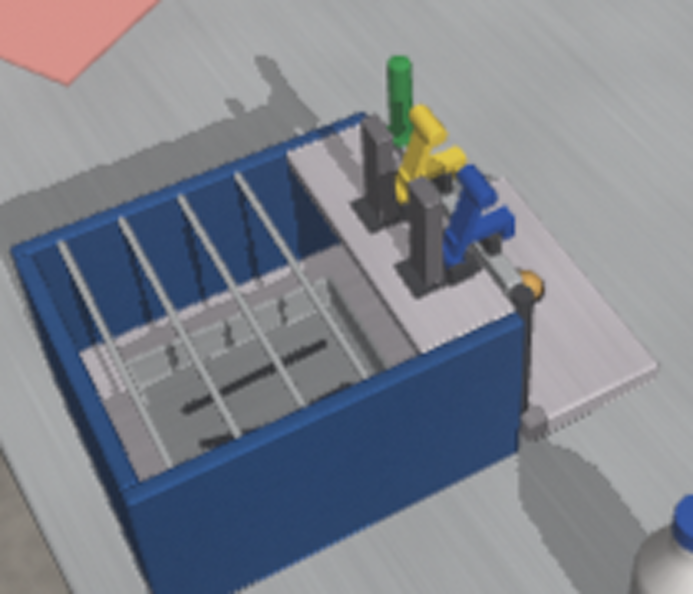

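```bash
cat > h.py <<'E'
import numpy as np
from scipy.optimize import least_squares
def proj(k,T,P):
    P=np.asarray(P,float); q=(P-T[:3,3])@T[:3,:3]
    f=210/np.tan(np.radians(k['fovy'])/2)
    return np.stack([k['cx']+f*q[:,0]/-q[:,2],k['cy']-f*q[:,1]/-q[:,2]],1)
def c2w(p,P):
    c,s=np.cos(p[2]),np.sin(p[2]); P=np.asarray(P,float)
    return np.stack([p[0]+c*P[:,0]-s*P[:,1],p[1]+s*P[:,0]+c*P[:,1],P[:,2]],1)
E
python3 - <<'E'
from h import *
from cell import ctrl
P=np.array([[44,45,215],[44,-15,215],[0,-70,206]])
t=np.array([[123,305],[213,305],[292,378]])/3.5+[210,70]
s=np.array([[425,188],[377,125],[400,63]])/3.3+[140,170]
kt,ks=ctrl.calibration('top'),ctrl.calibration('scene')
def r(p,sep=0):
    W=c2w(p,P); a=proj(kt,kt['cam_to_world'],W)-t; b=proj(ks,ks['cam_to_world'],W)-s
    return (a,b) if sep else np.r_[a.ravel(),b.ravel()]
o=least_squares(r,[650,60,0]); print(o.x,r(o.x,1))
for f in (0,1):
    o2=least_squares(lambda p:r(p,1)[f].ravel(),[650,60,0]); print(o2.x,o2.cost)
W=c2w(o.x,[[-100,105,20],[-100,-105,20],[250,105,140],[250,-105,140],[28.5,45,203],[28.5,-15,203]])
print((proj(kt,kt['cam_to_world'],W)-[210,70])*3.5); print((proj(ks,ks['cam_to_world'],W)-[140,170])*3.3);print(W)
E
```

```text
[ 6.46904317e+02  6.93387784e+01 -5.62496834e-02] (array([[-1.79129909, -0.52196777],
       [-1.15048004,  0.52916976],
       [-0.33548944,  0.47630307]]), array([[-0.5065779 , -0.75279608],
       [-0.5741136 , -0.73286648],
       [-0.85265937, -1.85222992]]))
[ 6.47158371e+02  6.66805816e+01 -5.03114519e-02] 0.8562520256538508
[ 6.47500319e+02  7.28162241e+01 -6.23143539e-02] 0.5582911838405352
[[ 58.33128282 538.26070407]
 [329.149628   550.12321271]
 [ 61.10976464  41.31733969]
 [353.97840874  51.74294991]
 [117.53666245 330.4108465 ]
 [208.76370294 334.09023914]]
[[658.1718595  362.0770154 ]
 [498.72342905 169.33362644]
 [143.01573289 492.27012966]
 [ 21.95935203 236.73020049]
 [447.03812445 190.02568109]
 [398.5645461  127.88953901]]
[[552.96557934 179.79471337  20.        ]
 [541.15937398 -29.87315139  20.        ]
 [902.41202062 160.11770443 140.        ]
 [890.60581526 -49.55016033 140.        ]
 [677.88914268 112.66533587 203.        ]
 [674.51594115  52.76023165 203.        ]]
```

```bash
cat >> h.py <<'E'
from scipy.spatial.transform import Rotation as Ro
def R(rpy): return Ro.from_euler('xyz',rpy).as_matrix()
E
python3 - <<'E'
from h import *
from cell import ctrl
s=ctrl.read_state(); A=R(s['tool_rot']); print(A.round(3),s['eef_pos'])
for sg in (1,-1):
    y=sg*np.array([np.cos(.056),-np.sin(.056),0]); x=np.array([0,0,-1.]); T=np.stack([x,y,np.cross(x,y)],1)
    print(sg,np.degrees(Ro.from_matrix(T@A.T).as_rotvec()))
E
```

```text
[[-0.     0.361  0.932]
 [ 0.     0.932 -0.361]
 [-1.     0.    -0.   ]] [234.88760916 606.09926978 231.3073709 ]
1 [-2.56959598e-03 -1.21019718e-03 -7.20223468e+01]
-1 [ 1.31874821e-03 -2.80008098e-03  1.07977653e+02]
```

Call:
{"api": "arm_command", "payload": {"series": [[1,0,0,3.5,0,0,0],[1,0,0,3.5,0,0,0],[1,2.45,-2.85,0,0,0,-4],[1,2.45,-2.85,0,0,0,-4],[1,2.45,-2.85,0,0,0,-4],[1,2.45,-2.85,0,0,0,-4],[1,2.45,-2.85,0,0,0,-4],[1,2.45,-2.85,0,0,0,-4],[1,2.45,-2.85,0,0,0,-4],[1,2.45,-2.85,0,0,0,-4],[1,2.45,-2.85,0,0,0,-4],[1,2.45,-2.85,0,0,0,-4],[1,2.45,-2.85,0,0,0,-4],[1,2.45,-2.85,0,0,0,-4],[1,2.45,-2.85,0,0,0,-4],[1,2.45,-2.85,0,0,0,-4],[1,2.45,-2.85,0,0,0,-4],[1,2.45,-2.85,0,0,0,-4],[1,2.45,-2.85,0,0,0,-4],[1,2.45,-2.85,0,0,0,-4]]}}

```text
clock: 2.82
eef_pos: [676.8, 91.8, 301.4]
tool_rot: [2.879, 1.57, 1.25]
force: [0.4, 0.3, -0.2]
width: 85.3
```

Call:
{"api": "arm_command", "payload": {"series": [[1,0,0,0,0,0,0],[1,0,0,0,0,0,0]]}}

```text
clock: 2.98
eef_pos: [676.8, 89.8, 300.7]
tool_rot: [-0.039, 1.569, -1.67]
force: [-0.3, 0.8, 1.0]
width: 85.6
```

```bash
python3 - <<'E'
from h import *
from cell import ctrl
import cv2
s=ctrl.read_state(); print(s['eef_pos'],s['clock'],s['qpos'],s['force'])
im=ctrl.get_image('wrist')
for n in ("blue_bar","yellow_bar","blue_post","yellow_post","grip_post"):
    print(n,[(d['conf'],d['centre']) for d in ctrl.spot_in(n,'wrist')][:2])
k=ctrl.calibration('wrist')
T=np.eye(4);T[:3,:3]=R(s['tool_rot']);T[:3,3]=s['eef_pos'];T=T@k['T_tool_cam']
P=[[38,57,215],[38,33,215],[50,57,215],[50,33,215],[38,-3,215],[38,-27,215],[50,-3,215],[50,-27,215],[0,-70,206],[9,59,207],[9,31,207],[9,-1,207],[9,-29,207]]
px=proj(k,T,c2w([647,68.5,-.056],P)); print(px.round(0).tolist())
np.savez('w1.npz',T=T)
cv2.imwrite('pics/w1.png',im)
o=im.copy()
for u in px: cv2.circle(o,(int(u[0]),int(u[1])),3,(0,0,255),1)
cv2.imwrite('pics/w1o.png',cv2.resize(o,None,fx=1.42,fy=1.42))
E
```

```text
[676.76683607  89.75299104 300.74952337] 2.9833 [-0.39615394  0.65378776  0.41968701  1.32882953 -0.26571425  1.21436291
 -0.02119591] [-0.27096142  0.8431135   1.0407872 ]
blue_bar [(0.79, [663.7, 119.7, 190.0]), (0.71, [658.6, 60.3, 176.8])]
yellow_bar [(0.94, [655.4, 57.8, 183.4])]
blue_post [(0.91, [693.2, 118.4, 219.8])]
yellow_post [(0.82, [690.7, 64.5, 214.7])]
grip_post [(0.75, [644.3, 8.6, 179.9]), (0.24, [656.3, 56.0, 182.9])]
[[295.0, 172.0], [295.0, 206.0], [313.0, 172.0], [312.0, 205.0], [295.0, 253.0], [295.0, 282.0], [311.0, 253.0], [310.0, 282.0], [247.0, 325.0], [254.0, 167.0], [255.0, 206.0], [256.0, 247.0], [257.0, 280.0]]
```

View pics/w1o.png

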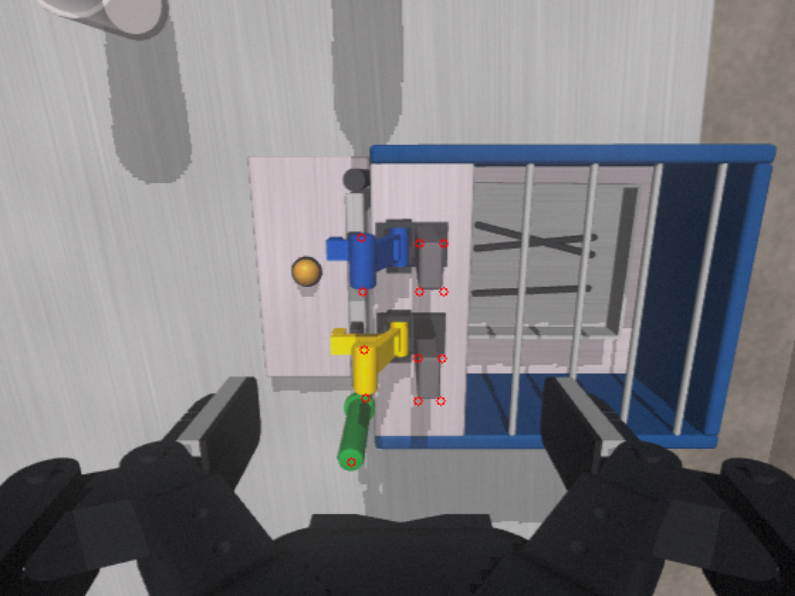

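The overlay from the fitted carrier pose sits within a few pixels of both grey posts (430,267 and 430,380), the bars and the green top (350,462). Next I'll refine it.

```bash
python3 - <<'E'
import cv2
a=cv2.imread('pics/w1.png')[145:345,220:350]; cv2.imwrite('pics/w1z.png',cv2.resize(a,None,fx=3,fy=3,interpolation=cv2.INTER_CUBIC))
E
```

```text
(no output)
```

View pics/w1z.png

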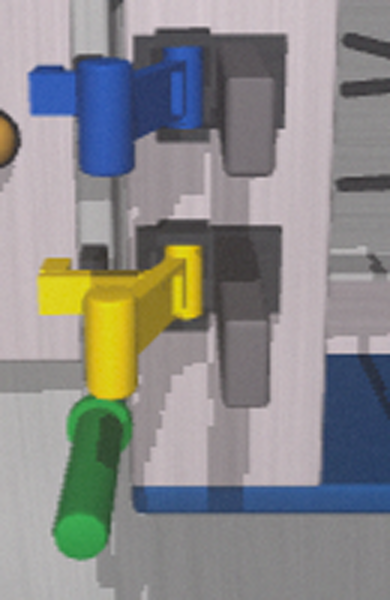

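```bash
python3 - <<'E'
from h import *
from cell import ctrl
T=np.load('w1.npz')['T'];k=ctrl.calibration('wrist')
P=[[44,45,215],[44,-15,215],[0,-70,206]]
z=np.array([[250.5,125.5],[245,362],[81,537]])/3+[220,145]
f=lambda p:(proj(k,T,c2w(p,P))-z).ravel()
o=least_squares(f,[647,68,-.056]);print(o.x,o.fun)
print(c2w(o.x,[[28.5,45,203],[28.5,-15,203],[0,-70,175]]))
E
```

```text
[ 6.46580973e+02  6.99195260e+01 -5.48374768e-02] [-0.32806421 -0.01410096  0.49811432  0.33921481 -0.16122391 -0.36455418]
[[6.77504581e+02 1.13289797e+02 2.03000000e+02]
 [6.74215982e+02 5.33799890e+01 2.03000000e+02]
 [6.42744273e+02 2.47498117e-02 1.75000000e+02]]
```

Call:
{"api": "arm_command", "payload": {"series": [[1,0.1,2.2,0,0,0,0],[1,0,0,-3,0,0,0],[1,0,0,-3,0,0,0],[1,0,0,0,0,0,0],[1,0,0,0,0,0,0]]}}

```text
clock: 3.7
eef_pos: [675.6, 115.9, 240.3]
tool_rot: [-1.411, 1.567, -3.036]
force: [0.2, 0.8, 0.0]
width: 85.1
```

```bash
python3 - <<'E'
from h import *
from cell import ctrl
import cv2
s=ctrl.read_state(); print(s['eef_pos'],s['clock'],R(s['tool_rot']).round(3).tolist())
cv2.imwrite('pics/w2.png',ctrl.get_image('wrist'))
E
```

```text
[675.58595715 115.8864801  240.32730871] 3.7 [[-0.003, 0.999, -0.054], [-0.0, -0.054, -0.999], [-1.0, -0.003, 0.001]]
```

View pics/w2.png

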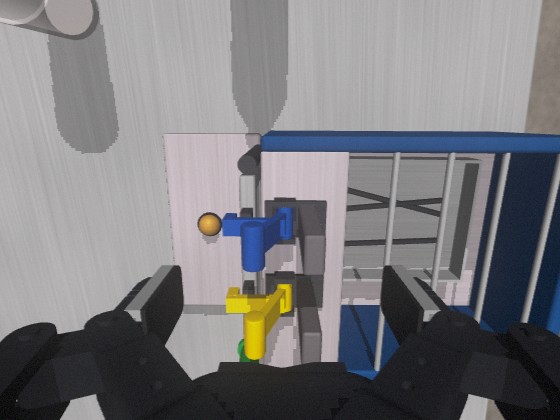

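Blue bar is at (254,245), its post top near (313,252), yellow bar at (256,333) between the jaws' columns. I'll check the overlay once more and the settled pose.

```bash
python3 - <<'E'
from h import *
from cell import ctrl
import cv2
s=ctrl.read_state(); print(s['eef_pos'])
k=ctrl.calibration('wrist')
T=np.eye(4);T[:3,:3]=R(s['tool_rot']);T[:3,3]=s['eef_pos'];T=T@k['T_tool_cam']
P=[[38,57,215],[38,33,215],[50,57,215],[50,33,215],[38,-3,215],[38,-27,215],[50,-3,215],[50,-27,215],[2,59,200],[2,31,200],[2,-1,200],[2,-29,200]]
px=proj(k,T,c2w([646.6,69.9,-.0548],P))
a=cv2.resize(cv2.imread('pics/w2.png')[190:390,200:360],None,fx=3,fy=3)
for u in (px-[200,190])*3: cv2.circle(a,(int(u[0]),int(u[1])),3,(0,0,255),1)
cv2.imwrite('pics/w2o.png',a)
E
```

```text
[677.08377248 115.48734556 242.23190842]
```

View pics/w2o.png

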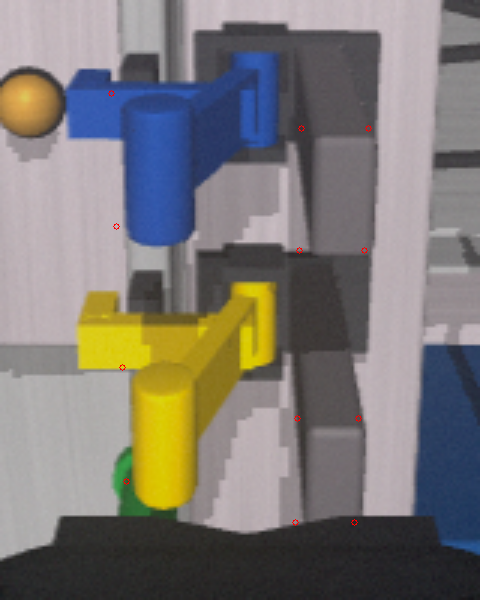

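```bash
python3 - <<'E'
from h import *
from cell import ctrl
import cv2
L=[];Q=[];A=[]
for i in range(10):
    s=ctrl.read_state();L.append(s['eef_pos']);Q.append(s['qpos']);A.append(R(s['tool_rot']))
    ctrl.get_image('wrist')
L=np.array(L);print(L.round(1),L.mean(0),np.array(Q).std(0))
M=Ro.from_matrix(np.array(A)).mean().as_matrix(); print(M.round(4))
k=ctrl.calibration('wrist')
T=np.eye(4);T[:3,:3]=M;T[:3,3]=L.mean(0);T=T@k['T_tool_cam']
P=[[38,57,215],[50,57,215],[50,33,215],[38,33,215],[38,-3,215],[50,-3,215]]
z=np.array([[315,137],[375,137],[369,251],[314,251],[303,428],[363,428]])/3+[200,190]
o=least_squares(lambda p:(proj(k,T,c2w(p,P))-z).ravel(),[647,68,-.056]);print(o.x,o.fun.round(1))
print(c2w(o.x,[[28.5,45,203],[28.5,-15,203],[0,-70,175]]))
# bar check: fix yaw
E
```

```text
[[677.1 115.5 242.2]
 [677.9 115.2 243.3]
 [678.2 115.  243.7]
 [678.2 115.  243.7]
 [678.  114.9 243.5]
 [677.8 115.  243.1]
 [677.6 115.  242.8]
 [677.4 115.  242.4]
 [677.2 115.  242.1]
 [677.1 115.  241.8]] [677.63697503 115.05322283 242.85540313] [2.74508002e-04 5.68901451e-04 3.23454457e-04 7.83319655e-04
 1.25213718e-04 4.11068438e-04 7.34642721e-05]
[[ 2.300e-03  9.984e-01 -5.560e-02]
 [ 4.000e-04 -5.560e-02 -9.985e-01]
 [-1.000e+00  2.300e-03 -5.000e-04]]
[ 6.48377121e+02  6.84463290e+01 -6.77760289e-02] [-0.9 -0.7  1.2 -0.4  1.2  2.  -1.8  1.8  0.  -1.5  0.3 -1.3]
[[679.85927438 111.41287445 203.        ]
 [675.79582528  51.5506294  203.        ]
 [643.63643054  -1.3929569  175.        ]]
```

Call:
{"api": "arm_command", "payload": {"series": [[1,0.1,-0.2,-1.5,0,0,0],[1,0,0,-2,0,0,0],[1,0,0,-1.5,0,0,0],[1,0,0,-0.5,0,0,0],[1,0,0,0,0,0,0],[1,0,0,0,0,0,0],[1,0,0,0,0,0,0],[1,0,0,0,0,0,0]]}}

```text
clock: 4.92
eef_pos: [678.7, 113.1, 187.6]
tool_rot: [1.804, 1.569, 0.178]
force: [-0.1, -0.3, -0.3]
width: 85.5
```

```bash
python3 - <<'E'
from cell import ctrl
import cv2
cv2.imwrite('pics/w3.png',ctrl.get_image('wrist'))
a=ctrl.get_image('scene')[130:330,190:370];cv2.imwrite('pics/s3.png',cv2.resize(a,None,fx=3,fy=3))
s=ctrl.read_state(); print(s['eef_pos'],s['force'])
E
```

```text
[678.42035546 113.10074425 187.30299469] [-0.34663397  0.39876578  0.05118192]
```

View pics/w3.png

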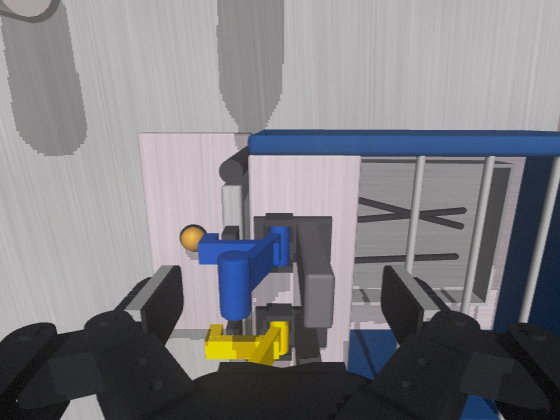

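View pics/s3.png

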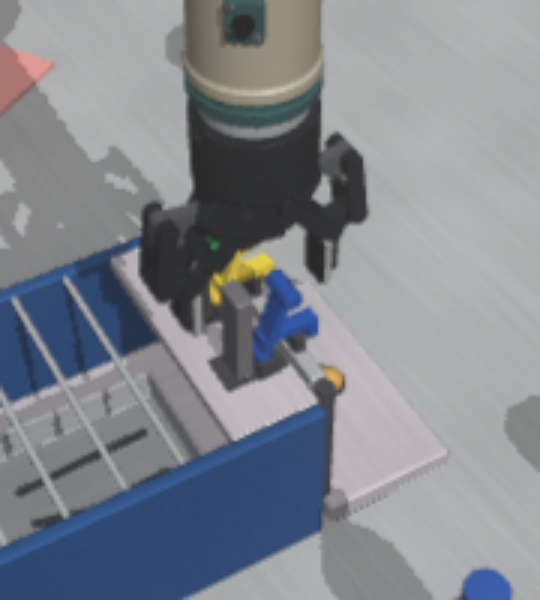

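The wrist view shows the blue bar (235,285) and grey post (320,300) between the open fingers (165 and 398, rows 265–330). I'll close.

Call:
{"api": "arm_command", "payload": {"series": [[0,0,0,0,0,0,0],[0,0,0,0,0,0,0],[0,0,0,0,0,0,0],[0,0,0,0,0,0,0],[0,0,0,0,0,0,0],[0,0,0,0,0,0,0],[0,0,0,0,0,0,0],[0,0,0,0,0,0,0]]}}

```text
clock: 5.68
eef_pos: [685.3, 112.7, 188.1]
tool_rot: [1.608, 1.554, -0.019]
force: [15.9, 0.1, -4.0]
width: 26.7
```

Call:
{"api": "arm_command", "payload": {"series": [[0,0,0,0,0,0,0],[0,0,0,0,0,0,0],[0,0,0,0,0,0,0],[0,0,0,0,0,0,0],[0,0,0,0,0,0,0],[0,0,0,0,0,0,0]]}}

```text
clock: 6.18
eef_pos: [685.4, 112.8, 188.2]
tool_rot: [1.611, 1.554, -0.016]
force: [16.4, 0.3, -3.8]
width: 26.6
```

```bash
python3 - <<'E'
from cell import ctrl
import cv2
cv2.imwrite('pics/w4.png',ctrl.get_image('wrist'))
s=ctrl.read_state(); print(s['eef_pos'],s['force'],s['width'])
E
```

```text
[685.39891836 112.79115174 188.19243505] [16.37975841 -0.14826542 -3.84379417] 26.988653713328002
```

View pics/w4.png

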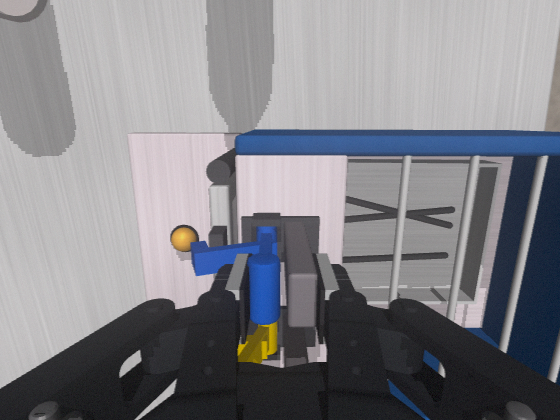

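Blue is fully back: its bar (265,290) lies against the post (300,290), width is 27 mm. The 7 mm shift shows I used 28.5 instead of 35.5 mm for the squeeze centre, so I'll re-centre by +7 mm, hold, then release.

Call:
{"api": "arm_command", "payload": {"series": [[0,0.7,0,0,0,0,0],[0,0,0,0,0,0,0],[0,0,0,0,0,0,0],[0,0,0,0,0,0,0]]}}

```text
clock: 6.57
eef_pos: [685.3, 112.7, 188.2]
tool_rot: [1.825, 1.569, 0.199]
force: [-2.8, -0.2, 9.0]
width: 26.5
```

```bash
python3 - <<'E'
from cell import ctrl
s=ctrl.read_state(); print(s['eef_pos'],s['force'],s['width'])
E
```

```text
[685.34570381 112.74554416 188.21909947] [-2.76592978 -0.18602264  8.95098365] 26.52060172352568
```

Call:
{"api": "arm_command", "payload": {"series": [[1,0,0,0,0,0,0],[1,0,0,0,0,0,0],[1,0,0,0,0,0,0],[1,0,0,0,0,0,0],[1,0,0,0,0,0,0],[1,0,0,0,0,0,0],[1,0,0,0,0,0,0],[1,0,0,0,0,0,0],[1,0,0,2.5,0,0,0],[1,0,0,2.5,0,0,0],[1,-0.1,-2,0,0,0,0],[1,-0.1,-2,0,0,0,0],[1,-0.1,-2,0,0,0,0],[1,0,0,0,0,0,0],[1,0,0,0,0,0,0],[1,0,0,0,0,0,0]]}}

```text
clock: 7.9
eef_pos: [681.9, 54.2, 236.2]
tool_rot: [-3.046, 1.569, 1.612]
force: [-0.0, 0.4, 0.1]
width: 85.3
```

```bash
python3 - <<'E'
from cell import ctrl
import cv2
s=ctrl.read_state(); print(s['eef_pos'],s['force'],s['width'])
cv2.imwrite('pics/w5.png',ctrl.get_image('wrist'))
E
```

```text
[681.93953662  54.19113885 236.24228534] [-0.00077658  0.37534811  0.05805786] 85.28893912472108
```

View pics/w5.png

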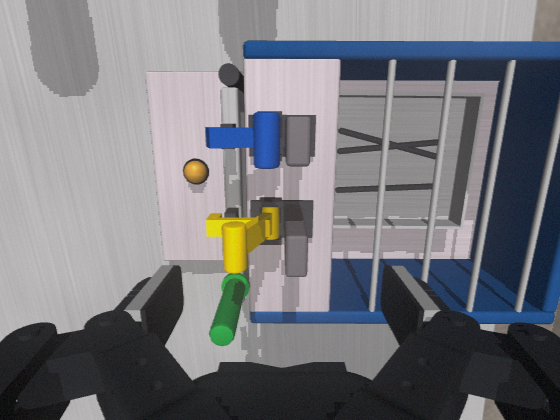

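The blue bar (266,140) stays against its post; yellow (235,247) is still forward. Now the yellow catch.

Call:
{"api": "arm_command", "payload": {"series": [[1,0,0,-2,0,0,0],[1,0,0,-2,0,0,0],[1,0,0,-1,0,0,0],[1,0,0,0,0,0,0],[1,0,0,0,0,0,0],[1,0,0,0,0,0,0]]}}

```text
clock: 8.45
eef_pos: [682.7, 53.5, 187.3]
tool_rot: [1.683, 1.569, 0.057]
force: [-0.3, 0.4, 0.1]
width: 85.5
```

```bash
python3 - <<'E'
from cell import ctrl
import cv2
s=ctrl.read_state(); print(s['eef_pos'],s['force'],s['width'])
cv2.imwrite('pics/w6.png',ctrl.get_image('wrist'))
E
```

```text
[682.70039423  53.47289951 187.28797542] [-0.27440222  0.35468722  0.05210482] 85.49384036496308
```

View pics/w6.png

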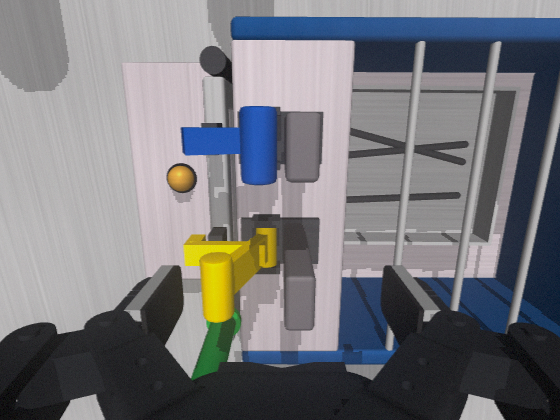

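Yellow bar (218,287) and its post (300,300) are between the fingers. I'll close.

Call:
{"api": "arm_command", "payload": {"series": [[0,0,0,0,0,0,0],[0,0,0,0,0,0,0],[0,0,0,0,0,0,0],[0,0,0,0,0,0,0],[0,0,0,0,0,0,0],[0,0,0,0,0,0,0],[0,0,0,0,0,0,0],[0,0,0,0,0,0,0],[0,0,0,0,0,0,0],[0,0,0,0,0,0,0],[0,0,0,0,0,0,0],[0,0,0,0,0,0,0]]}}

```text
clock: 9.5
eef_pos: [681.8, 53.1, 186.8]
tool_rot: [-2.632, 1.57, 2.024]
force: [-3.3, 0.8, 5.4]
width: 26.7
```

```bash
python3 - <<'E'
from cell import ctrl
import cv2
s=ctrl.read_state(); print(s['eef_pos'],s['force'],s['width'])
cv2.imwrite('pics/w7.png',ctrl.get_image('wrist'))
E
```

```text
[681.80037624  53.08254365 186.78754478] [-3.33437649  0.81144609  5.38870481] 26.740854168202876
```

View pics/w7.png

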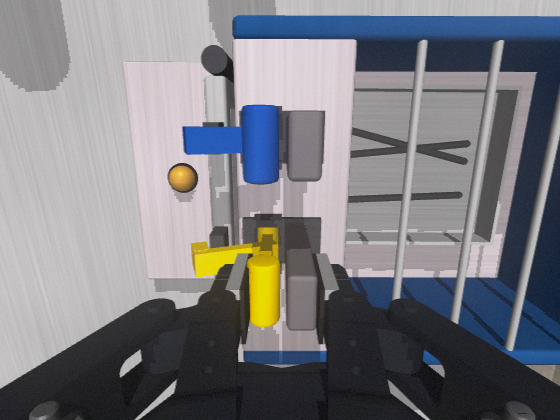

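Yellow bar (265,290) is home against its post, width 26.7 mm. I'll release it and go above the grip post.

Call:
{"api": "arm_command", "payload": {"series": [[1,0,0,0,0,0,0],[1,0,0,0,0,0,0],[1,0,0,0,0,0,0],[1,0,0,0,0,0,0],[1,0,0,0,0,0,0],[1,0,0,0,0,0,0],[1,0,0,0,0,0,0],[1,0,0,0,0,0,0],[1,0,0,2.5,0,0,0],[1,0,0,2.5,0,0,0],[1,-1.3,-1.8,0,0,0,0],[1,-1.3,-1.8,0,0,0,0],[1,-1.3,-1.7,0,0,0,0],[1,0,0,0,0,0,0],[1,0,0,0,0,0,0],[1,0,0,0,0,0,0],[1,0,0,0,0,0,0]]}}

```text
clock: 10.97
eef_pos: [643.5, 1.6, 236.2]
tool_rot: [2.744, 1.57, 1.119]
force: [-0.4, -0.0, -0.5]
width: 84.9
```

```bash
python3 - <<'E'
from h import *
from cell import ctrl
import cv2
s=ctrl.read_state(); print(s['eef_pos'],s['force'],s['width'],s['qpos'])
im=ctrl.get_image('wrist')
k=ctrl.calibration('wrist')
T=np.eye(4);T[:3,:3]=R(s['tool_rot']);T[:3,3]=s['eef_pos'];T=T@k['T_tool_cam']
for u in proj(k,T,c2w([647,69.5,-.0548],[[0,-70,206],[0,-70,140],[28,-15,210],[28,45,210]])): cv2.circle(im,(int(u[0]),int(u[1])),3,(0,0,255),1)
cv2.imwrite('pics/w8.png',im)
E
```

```text
[643.5092708    1.5603031  236.17387712] [-0.40556028 -0.03393885 -0.46357709] 84.85212378412685 [-0.27663799  0.64291147  0.39725773  1.53879886 -0.27757821  1.01552985
  0.14241669]
```

View pics/w8.png

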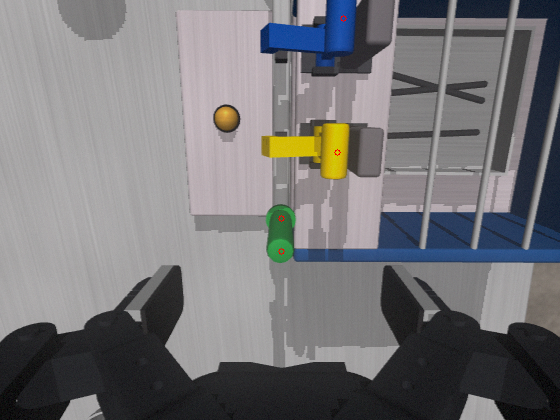

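Both bars are back, and the predicted marks fall on the green post's top (281,251) and foot (281,218). I'll descend and grip.

Call:
{"api": "arm_command", "payload": {"series": [[1,0,0,-2.5,0,0,0],[1,0,0,-2.5,0,0,0],[1,0,0,-2,0,0,0],[1,0,0,-0.6,0,0,0],[1,0,0,0,0,0,0],[1,0,0,0,0,0,0],[0,0,0,0,0,0,0],[0,0,0,0,0,0,0],[0,0,0,0,0,0,0],[0,0,0,0,0,0,0],[0,0,0,0,0,0,0],[0,0,0,0,0,0,0],[0,0,0,0,0,0,0],[0,0,0,0,0,0,0],[0,0,0,0,0,0,0],[0,0,0,0,0,0,0],[0,0,0,0,0,0,0],[0,0,0,0,0,0,0]]}}

```text
clock: 12.52
eef_pos: [642.5, 0.1, 160.8]
tool_rot: [-1.957, 1.57, 2.7]
force: [-2.3, -0.7, 5.5]
width: 14.9
```

```bash
python3 - <<'E'
from h import *
from cell import ctrl
import cv2
s=ctrl.read_state(); print(s['eef_pos'],s['force'],s['width'],s['qpos'])
cv2.imwrite('pics/w9.png',ctrl.get_image('wrist'))
th0=0
H=c2w([647,69.5,-.0548],[[0,85,0]])[0]
prev=None
for th in np.arange(0,1.56,.1):
    a=-np.pi/2-.0548-th
    p=H[:2]+155*np.array([np.cos(a),np.sin(a)])
    print(round(th,2),p.round(1), None if prev is None else ((p-prev)/10).round(2)); prev=p
E
```

```text
[6.42522073e+02 9.33239183e-02 1.60798418e+02] [-2.27731831 -0.65283746  5.52957009] 14.907206381931628 [-0.25647318  0.72288941  0.36453018  1.61489597 -0.31595142  0.86314992
  0.17609598]
0.0 [ 6.432e+02 -4.000e-01] None
0.1 [627.8   1.2] [-1.54  0.16]
0.2 [612.6   4.4] [-1.52  0.32]
0.3 [597.8   9. ] [-1.48  0.46]
0.4 [583.6  15.1] [-1.42  0.61]
0.5 [570.   22.6] [-1.36  0.75]
0.6 [557.3  31.4] [-1.27  0.88]
0.7 [545.5  41.5] [-1.18  1.  ]
0.8 [534.7  52.6] [-1.07  1.12]
0.9 [525.1  64.8] [-0.96  1.22]
1.0 [516.8  77.9] [-0.83  1.31]
1.1 [509.9  91.7] [-0.7   1.38]
1.2 [504.3 106.2] [-0.55  1.45]
1.3 [500.3 121.2] [-0.41  1.49]
1.4 [497.7 136.4] [-0.26  1.53]
1.5 [496.7 151.9] [-0.1   1.55]
```

View pics/w9.png

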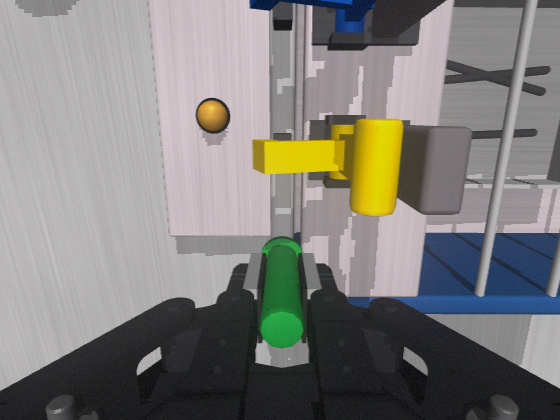

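Post is firmly between the pads (282,300), width 14.9 mm. I'll swing along the hinge arc, turning with the gate; first to about 0.5 rad.

Call:
{"api": "arm_command", "payload": {"series": [[0,-0.77,0.08,0,0,0,-2.9],[0,-0.77,0.08,0,0,0,-2.9],[0,-0.76,0.16,0,0,0,-2.9],[0,-0.76,0.16,0,0,0,-2.9],[0,-0.74,0.23,0,0,0,-2.9],[0,-0.74,0.23,0,0,0,-2.9],[0,-0.71,0.31,0,0,0,-2.9],[0,-0.71,0.31,0,0,0,-2.9],[0,0,0,0,0,0,0]]}}

```text
clock: 13.32
eef_pos: [583.0, 15.9, 160.8]
tool_rot: [1.694, 1.57, -0.339]
force: [0.8, -1.8, 2.7]
width: 14.5
```

```bash
python3 - <<'E'
from h import *
from cell import ctrl
import cv2
s=ctrl.read_state(); print(s['eef_pos'],s['force'],s['width'],s['qpos'])
cv2.imwrite('pics/w10.png',ctrl.get_image('wrist'))
E
```

```text
[583.01583675  15.9005339  160.8264196 ] [ 0.79468031 -1.84423324  2.73201988] 14.475478967642351 [-0.3757152   0.66631912  0.48170422  1.7899809  -0.41596785  0.78664797
 -0.14519315]
```

View pics/w10.png

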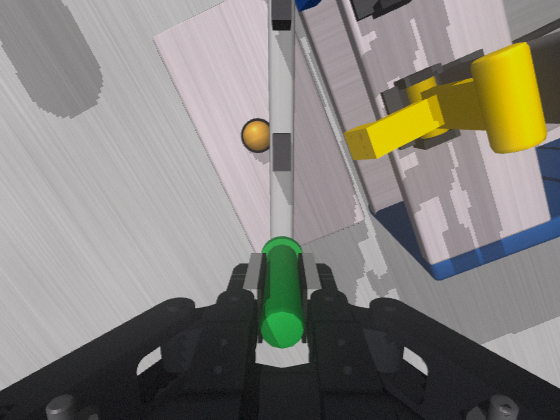

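The gate is at about 0.4 rad with the post still held at (282,290) and its edge next to the dome (257,135). On over the dome, to about 1.0.

Call:
{"api": "arm_command", "payload": {"series": [[0,-0.68,0.37,0,0,0,-2.9],[0,-0.68,0.37,0,0,0,-2.9],[0,-0.64,0.44,0,0,0,-2.9],[0,-0.64,0.44,0,0,0,-2.9],[0,-0.59,0.5,0,0,0,-2.9],[0,-0.59,0.5,0,0,0,-2.9],[0,-0.54,0.56,0,0,0,-2.9],[0,-0.54,0.56,0,0,0,-2.9],[0,-0.48,0.61,0,0,0,-2.9],[0,-0.48,0.61,0,0,0,-2.9],[0,-0.42,0.65,0,0,0,-2.9],[0,-0.42,0.65,0,0,0,-2.9],[0,0,0,0,0,0,0]]}}

```text
clock: 14.45
eef_pos: [516.7, 79.0, 160.8]
tool_rot: [2.539, 1.57, -0.099]
force: [-0.7, -1.8, 3.8]
width: 14.4
```

```bash
python3 - <<'E'
from h import *
from cell import ctrl
import cv2
s=ctrl.read_state(); print(s['eef_pos'],s['force'],s['width'],s['qpos'])
cv2.imwrite('pics/w11.png',ctrl.get_image('wrist'))
E
```

```text
[516.69939442  78.99498215 160.78705493] [-0.68259336 -1.77411674  3.824059  ] 14.366900674918703 [-0.63692208  0.63676311  0.66741732  1.9568259  -0.57453606  0.74354547
 -0.69522054]
```

View pics/w11.png

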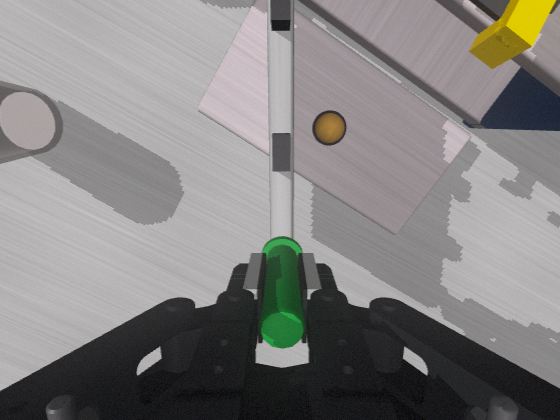

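The gate is past the dome (330,127) at about 1.0 rad and still held. On to 1.5, leaving a margin before the stop at 1.75.

Call:
{"api": "arm_command", "payload": {"series": [[0,-0.35,0.69,0,0,0,-2.9],[0,-0.35,0.69,0,0,0,-2.9],[0,-0.28,0.73,0,0,0,-2.9],[0,-0.28,0.73,0,0,0,-2.9],[0,-0.2,0.75,0,0,0,-2.9],[0,-0.2,0.75,0,0,0,-2.9],[0,-0.13,0.77,0,0,0,-2.9],[0,-0.13,0.77,0,0,0,-2.9],[0,-0.05,0.77,0,0,0,-2.9],[0,-0.05,0.77,0,0,0,-2.9],[0,0,0,0,0,0,0],[0,0,0,0,0,0,0],[0,0,0,0,0,0,0],[0,0,0,0,0,0,0],[0,0,0,0,0,0,0],[0,0,0,0,0,0,0],[0,0,0,0,0,0,0],[0,0,0,0,0,0,0]]}}

```text
clock: 16.0
eef_pos: [497.1, 152.0, 160.8]
tool_rot: [2.811, 1.569, -0.332]
force: [-1.1, -1.5, 6.1]
width: 14.6
```

```bash
python3 - <<'E'
from h import *
from cell import ctrl
import cv2
s=ctrl.read_state(); print(s['eef_pos'],s['force'],s['width'],s['qpos'],s['qd'])
d=(s['eef_pos']-c2w([647,69.5,-.0548],[[0,85,0]])[0])[:2]; print('gate',-np.pi/2-.0548-np.arctan2(d[1],d[0])+2*np.pi*(np.arctan2(d[1],d[0])>0), np.hypot(*d))
cv2.imwrite('pics/w12.png',ctrl.get_image('wrist'))
cv2.imwrite('pics/t12.png',cv2.resize(ctrl.get_image('top')[60:340,130:470],None,fx=2,fy=2))
cv2.imwrite('pics/s12.png',ctrl.get_image('scene'))
E
```

```text
[497.13329846 152.03354798 160.77978826] [-1.0511166  -1.54636861  6.14709251] 14.638694383773565 [-0.87071027  0.68641449  0.82547342  1.96674099 -0.70458039  0.80082791
 -1.21178027] [-0.00202695  0.00143198 -0.00177393 -0.00062767  0.00086838 -0.00057635
  0.00082077]
gate 1.500861455621654 154.5400699971877
```

View pics/w12.png

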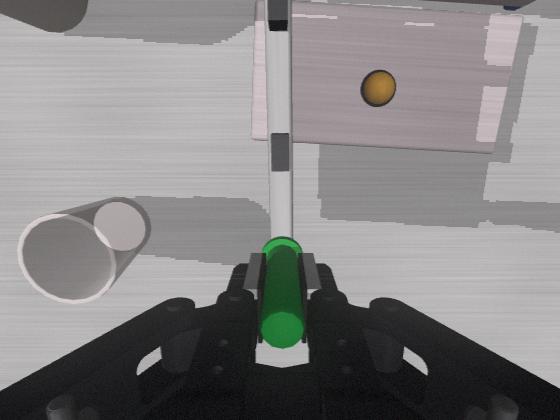

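View pics/s12.png

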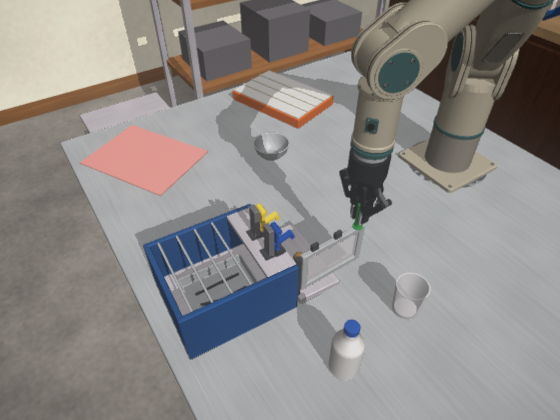

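View pics/t12.png

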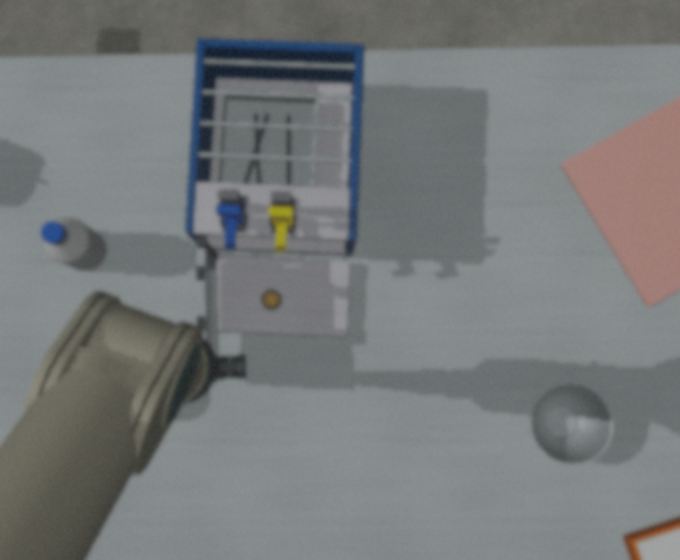

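The gate stands at a right angle with the post held (wrist 282,290). Both bars are against their posts, and cup, bottle, bowl and tray look unmoved. I'll hand in.

```bash
python3 - <<'E'
from cell import ctrl
print(ctrl.finish_job())
E
```

```text
the job is handed in; nothing more can be done
None
```

I squeezed the blue catch home, then the yellow, and both stayed back. I then swung the gate over the dome by its green post and handed in the job while still holding it. No verdict is reported at hand-in.

**Last checks, at 16.0 s:**
- **Gate:** it stands at about 1.50 rad, worked out from the tool position. The joint speeds were about zero.
- **Grip:** the fingers are closed on the post at 14.6 mm opening.
- **Catches:** both bars showed clear against their posts in the wrist picture taken after release. The final scene and top views are less sharp but agree.
- **Bystanders:** the tray, bottle, bowl and cup look unmoved in the pictures. I did not measure them.

**What disagreed:** my first centre for the blue squeeze was 7 mm too far forward, because I used 28.5 mm instead of 35.5 mm behind the gate's plane. The catch still went fully home, with about 16 N at the wrist. I re-centred before releasing it and used the right value for the yellow catch.

**Not measured directly:** the catch angles and the finger contact forces. I inferred them from the pictures, the finger openings (about 27 mm at each squeeze) and the wrist force.

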